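Fish the dip pot out from under the mini fridge

ROBOT

A 6-joint arm with a two-finger parallel gripper is mounted at the origin on the work surface. World frame = base frame: x ahead of the robot, y to its left, z up, the work surface at z = 0. Lengths are in m, angles in rad, forces in N, time in s.
With the tool pointing down it reaches from about 0.425 to 0.925 m from the base axis. Payload 12.5 kg.
Tool frame: the origin (TCP) lies at the very end of the fingers, on their centre line; the grasp point (between the pads) lies 19 mm behind it (env.grasp_offset is the distance from the TCP to the grasp point, in m); z points along the fingers, y is the line along which they close (so a half turn about z gives the same grasp; the last joint's range is limited). The gripper opens to 85 mm and grips with 20 to 120 N. Pads are 22 mm wide; open, the fingers measure 114 mm over their backs; the gripper's body (76 mm by 85 mm) begins 54 mm behind the grasp point. The pads swing forward as they close: fully open they stand 13 mm farther back than shut.
Start: joints at [1.103, 0.491, 1.559, -0, 1.092, -0.106], TCP at [0.221, 0.585, 0.231] pointing down, gripper open.
Joint ranges: [-3.1, 3.1], [-0.84, 2.19], [0.05, 2.79], [-1.13, 4.28], [0.06, 2.93], [-2.69, 2.69]. Speed limits (rad/s): [2.22, 2.22, 2.79, 3.14, 3.14, 3.14].

INTERFACE

Orientations are given as a unit quaternion [x, y, z, w].
In Python, from bench import env gives the robot as it stands.
- The arm moves only by the tool drive_tool, never from a script. Its argument "series" is a list of rows, each an object with "gripper": the closure, from 0 (fully open) to 1 (shut); "offset": the shift along the tool's x, y, z scaled (see below), a list of three; "rot": the turn, a rotation vector about the tool's x, y, z scaled (see below), a list of three. A call has 1 to 20 rows; each row is the pose to reach, as a shift and turn from the pose commanded when the call began, along the tool's axes at that moment, turning the shorter way round; what a row does not reach only later rows make up. The controller multiplies each number of a shift by 0.1 m and each number of a turn by 180 degrees. A row lasts 1/10 s, in which the tool goes at most 50 mm and 8.59 degrees, less where a joint would pass 70% of its speed; a pose out of reach is approached as far as the arm can. A call with a number of a shift or a turn outside -1 to 1 is refused whole. A call with a gripper value outside its range is refused whole. The fingers move at their own pace and stop on an object; the grip force is fixed at half the most. Time passes only in rows, so rows that repeat a pose let the fingers close. It gives the time, the measured TCP pose, the force, the opening and the grip force at its end, in the units of the state.
- env.get_obs(): the state, without advancing time (a new reading comes with each control period).
- env.camera(name): name is "scene" or "top" or "wrist"; returns the picture (420x560x3 uint8, blue, green, red); there is no depth.
- env.get_calibration(name): a dict with "intrinsics" (3x3 intrinsics, pixels), "R" (3x3) and "t" (3): a world point X has camera coordinates R X + t; the wrist camera has in their place "hand_eye" (4x4, takes a point from camera to tool coordinates, whose origin is the TCP and whose axes are the flange's). Camera axes: x right, y down, z forward; pixel columns grow to the right and rows downward; lengths in m; the calibration is good to about 2 mm. The wrist camera is an equidistant fisheye: a pixel r from the principal point sees the ray r / f radians off the axis. A picture is of the moment at which its call begins: read the wrist's pose just before it. get_calibration takes no time and is no camera call.
- env.sign_off(): hands the job in; it is judged then, once.
The state is a dict: "clock": time; "q": joint angles; "qd": joint speeds; "joint_torque": joint torques, N m; "eef_pos": TCP position; "eef_rot": TCP orientation; "contact_force": force on the tool from outside, world axes, zero at the start; "wrist_torque": the same for the moment, N m; "finger_gap": finger opening in m; "grasp_force": force on a finger pad.
Only numpy, scipy, OpenCV 4.12 (cv2) and the standard library are available. Lean on these libraries where they do the work, as an engineer would, in place of code of your own. Each camera call takes 0.05 s, during which the arm holds its last target. There are 200 camera calls.

TASK

The little dip pot has slid under the mini fridge: without touching it with your fingers, reach under with the reacher, squeeze its trigger so that the jaws close on the pot, bring it out and set it down upright on the round bamboo tray - lower it on to the tray in the jaws, do not drop it. Then let go of it and lay the reacher down flat on the counter, clear of the tray and the pot, leaving everything else where it stands.

Things in the scene. Friction and masses are not known exactly. Their poses are not given: they have to be found in the camera images.
- pot_center (a point): Steel dip pot with a white snap lid: an upright cylinder 38 mm across, 30 mm high, 40 to 80 g, standing on the counter under the fridge, 30 to 75 mm behind its front edge. The point is its centre, 15 mm above its foot; z points up out of the lid.
- fridge_front_edge (a point): White mini fridge with sliding glass panes, 360 wide, 340 deep, 460 mm high, fixed, front facing about +y, on four legs (feet 32 mm across, 20 mm in from sides, 30 mm from front). Clear gap under it: 110 mm. The point is the middle of its lower front edge, 110 mm up; x points level into the fridge, y along the front, z up.
- reacher_grip (a point): Trigger reacher lying on its side on the counter, 365 mm long, 0.15 kg, 32 mm thick (tube: 14 mm). x runs along the tube to the jaws, y to the side where pistol grip and trigger stick out, z up. The point is midway between the grip's back and the trigger's front, 48 mm (y) from the tube's centre line, 16 mm above the counter: the place to squeeze, along x. Grip and trigger stick out to y = +49 mm.
- reacher_grip_back (a point): Middle of the flat back (facing -x) of the reacher's grey pistol grip, a face 32 mm high and 78 mm long along y, 29 mm behind point reacher_grip. The grip is one piece with tube and head: a flat finger on this face squares the reacher to it, and fingers closing evenly push the whole reacher forward by half of the trigger's travel. Axes as reacher_grip.
- reacher_trigger (a joint): Angle of the black trigger ahead of the grip: 0 = free, 59 mm from grip back to trigger front, jaws open; 0.30 rad = squeezed to 39 mm, pads 20 mm apart; about 0.18 (46 mm) when the jaws stop on the 38 mm pot. It springs back by itself: 14 N at the start, 20 N at the end. The face to press is 22 mm long (y) around reacher_grip, 26 mm high.
- reacher_jaws (a point): Middle between the reacher's two jaw pads, on the tube's centre line, 307 mm ahead (x) of point reacher_grip and 48 mm (-y) to its side, same axes and height. The rubber pads reach from 18 mm behind to 18 mm ahead of it, 28 mm high, from 2 mm above the underside. Free, they stand 56 mm apart at the rear, 70 mm at the tips (88 mm outside); squeezed they swing together level, parallel at 38 mm.
- reacher_head (a point): Centre of the reacher's black jaw head, a block 34 (x) x 40 x 32 mm between tube and jaws, 71 mm behind point reacher_jaws. Its underside lies on the counter, as the handle's does; the tube's underside is 9 mm up. Axes as reacher_grip.
- reacher_jaw_a: The reacher's jaw on its +y side (grip side); origin at its pivot in the head, 14 mm off the centre line and 65 mm behind point reacher_jaws; axes as reacher_grip when open.
- reacher_jaw_b: The like jaw on the reacher's -y side; origin at its pivot, 14 mm off the centre line to the other side.
- tray_floor (a point): Round bamboo tray, 210 mm across, lying on the counter, 0.55 kg. The point is the middle of its flat floor (194 mm across), 8 mm above the counter; the rim, 6 mm wide, stands 8 mm above that floor.
- jar_lid: Bystander: flat brass jar lid, 68 mm across, 12 mm high, lying under the fridge, farther in and to the robot's side of the pot. Origin at the centre of its underside.
- bento: Bystander: empty teal bento box 125 x 185 x 52 mm, at the left. Origin at the centre of its underside.
- sippy: Bystander: steel sippy cup, 68 mm across, 140 mm high, 130 mm over its two handles, at the left. Origin at the centre of its underside.
- bowl: Bystander: small porcelain bowl, 104 mm across, 45 mm high, at the near left. Origin at the centre of its underside.
- date_jar: Bystander: amber glass jar, 76 mm across, 120 mm high, at the far side. Origin at the centre of its underside.
- tumbler: Bystander: glass tumbler, 72 mm across, 85 mm high, at the far side. Origin at the centre of its underside.
Things that resemble listed ones, but are neither listed nor needed, are in the scene too. Leave any green look-alike of the part that bears tray_floor alone.

How it is judged:
On the way, in this order (a step that is already met when the one before it is completed fails the run):
1. both jaws, closed by the trigger, press on the pot while it is still under the fridge (contact force between each of reacher_jaw_a, reacher_jaw_b and pot above 0.5 N and value of joint reacher_trigger above 0.08 rad and x of pot_center in the frame of fridge_front_edge above 0.02 m), for 0.2 s.
2. the pot, still held by both jaws, is lowered to within 10 mm of the tray's floor, over the tray (contact force between each of reacher_jaw_a, reacher_jaw_b and pot above 0.3 N and horizontal distance between pot_center and tray_floor below 0.08 m and z of pot_center in the frame of tray_floor below 0.025 m), for 0.1 s.
At the end, for the whole second after the job is handed in: The pot stands upright (within 0.1 rad) and at rest on the tray's floor, its centre within 80 mm of the tray's centre; the reacher lies flat on the counter, at rest, its trigger free, touching neither tray nor pot (horizontal distance between pot_center and tray_floor below 0.08 m and z of pot_center in the frame of tray_floor between 0.01 and 0.02 m and angle between pot_center's own z axis and vertical below 0.1 rad and linear speed of each of pot, reacher below 0.02 m/s and contact force between reacher and pot below 0.05 N and contact force between reacher and tray below 0.05 N and height (world z) of reacher_grip below 0.022 m and height (world z) of reacher_jaws below 0.024 m and angle between reacher_grip's own z axis and vertical below 0.06 rad and value of joint reacher_trigger below 0.03 rad).
It fails at once if the robot itself touches the pot (contact force between any of the fingers, the arm and pot above 0.3 N).
It fails at once if the tray is shoved more than 40 mm, or a bystander more than 30 mm (distance of tray_floor from where it was at the start of the episode above 0.04 m or distance of any of jar_lid, bento, sippy, bowl, date_jar, tumbler from where it was at the start of the episode above 0.03 m).
It also fails if it takes over 58 s, if anything falls off the work surface, if the arm or the gripper's body presses on something with over 40 N, if the wrist force passes 120 N, or if a joint passes its speed limit or range.

## Working session

There is one attempt and no reset: what is moved stays moved. The work goes in short steps, Python scripts to look and compute and a tool call to move; the robot and the scene stay as the last step left them, time stands still between calls to the robot, and variables do not carry over. Pictures are saved under pics/ and viewed, at most 10 in all, crops included, and the job is handed in when it is done.

Besides the shell and the picture viewer there is one more tool, called as name([rows], argument=value, ...), one row to a line, values as JSON. drive_tool: Moves the arm, as the interface text tells. Shifts and turns lie within -1 to 1; 1 stands for 0.1 m of shift or 180 degrees of turn. Its arguments: {"type":"object","properties":{"series":{"type":"array","items":{"type":"object","properties":{"gripper":{"type":"number"},"offset":{"type":"array","items":{"type":"number"}},"rot":{"type":"array","items":{"type":"number"}}}}}},"required":["series"]}

```bash
ls; mkdir -p pics; python3 - <<'E'
from bench import env
import cv2
for n in ("scene","top","wrist"):
    o=env.get_obs(); im=env.camera(n); cv2.imwrite(f"pics/{n}0.png",im)
    c=env.get_calibration(n); print(n,{k:v.round(4).tolist() for k,v in c.items() if hasattr(v,'round')})
print(o['clock'],o['eef_pos'],o['eef_rot'],o['finger_gap'],env.grasp_offset)
E
```

```text
pics
scene {'intrinsics': [[433.3049, 0.0, 283.1806], [0.0, 433.3049, 212.2085], [0.0, 0.0, 1.0]], 'R': [[-0.7776, 0.6285, 0.0172], [0.3963, 0.5111, -0.7627], [-0.4881, -0.5863, -0.6465]], 't': [0.3545, -0.1443, 1.5277]}
top {'intrinsics': [[537.527, 0.0, 269.1504], [0.0, 537.527, 216.7994], [0.0, 0.0, 1.0]], 'R': [[-0.0097, -0.9999, -0.0108], [-0.9952, 0.0108, -0.0969], [0.097, 0.0099, -0.9952]], 't': [0.0708, 0.4998, 1.8288]}
wrist {'intrinsics': [[325.1923, 0.0, 282.6033], [0.0, 325.1923, 210.4437], [0.0, 0.0, 1.0]], 'hand_eye': [[-0.0004, -0.9569, -0.2904, 0.0739], [1.0, -0.0002, -0.0009, -0.0011], [0.0008, -0.2904, 0.9569, -0.1431], [0.0, 0.0, 0.0, 1.0]]}
0.1 [0.22110046 0.58435215 0.23079135] [ 1.79909315e-01  9.83683068e-01 -4.87949360e-04 -1.49002714e-04] 0.08568272442232285 0.0187
```

View pics/scene0.png

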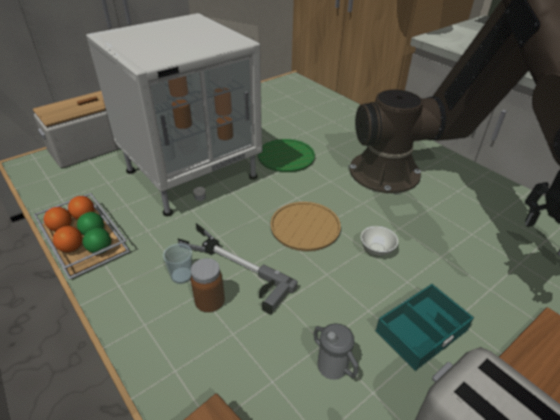

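View pics/top0.png

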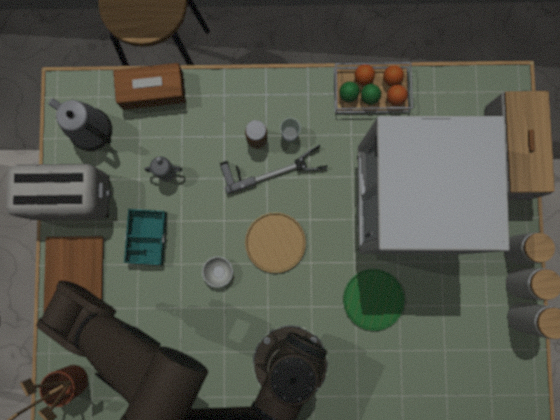

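The scene picture shows the fridge, with a small pot under it at about (200,192). The reacher runs from its grip at (275,290) to its jaws at (200,238), and the bamboo tray is at (306,226). There are two round trays: bamboo at top (276,243) and a green look-alike at top (374,299). The bamboo one fits the description. I'll enlarge both regions to confirm this.

```bash
cat > h.py <<'E'
from bench import env
import numpy as np, cv2
from scipy.spatial.transform import Rotation as Rn
def ray(n,px,o=None):
    c=env.get_calibration(n);K=c['intrinsics'];u=(np.array(px,float)-K[:2,2])/K[0,0]
    if n!='wrist':
        R,t=c['R'],c['t']; return -R.T@t, R.T@np.array([*u,1])
    th=np.hypot(*u); d=np.array([*(u/th*np.sin(th)),np.cos(th)]) if th>0 else np.array([0,0,1.])
    H=c['hand_eye'];R=Rn.from_quat(o['eef_rot']).as_matrix()
    return R@H[:3,3]+o['eef_pos'], R@H[:3,:3]@d
def onz(n,px,z,o=None):
    p,d=ray(n,px,o); return p+d*(z-p[2])/d[2]
def proj(n,X,o=None):
    c=env.get_calibration(n);K=c['intrinsics']
    if n!='wrist':
        v=c['R']@X+c['t']; return K[:2,2]+K[0,0]*v[:2]/v[2]
    H=c['hand_eye'];R=Rn.from_quat(o['eef_rot']).as_matrix()
    v=H[:3,:3].T@(R.T@(np.array(X)-o['eef_pos'])-H[:3,3]); th=np.arctan2(np.hypot(*v[:2]),v[2])
    return K[:2,2]+K[0,0]*th*v[:2]/np.hypot(*v[:2])
E
python3 - <<'E'
import cv2,numpy as np
s=cv2.imread('pics/scene0.png');t=cv2.imread('pics/top0.png')
a=cv2.resize(s[165:225,120:280],(800,300),interpolation=cv2.INTER_CUBIC)
b=cv2.resize(t[110:210,205:345],(420,300),interpolation=cv2.INTER_CUBIC)
c=cv2.resize(t[205:335,240:410],(380,300),interpolation=cv2.INTER_CUBIC)
cv2.imwrite('pics/c1.png',np.vstack([a,np.hstack([b,c])]))
from h import *
for nm,px in dict(grip=(228,178),elbow=(237,187),tips=(322,160),tray=(276,243),jar=(257,134)).items(): print(nm,onz('top',px,0.016).round(3))
print('pot',onz('scene',(200,192),0.02).round(3))
E
```

```text
grip [0.639 0.208 0.016]
elbow [0.607 0.177 0.016]
tips [ 0.699 -0.121  0.016]
tray [0.41  0.043 0.016]
jar [0.794 0.106 0.016]
pot [ 0.583 -0.267  0.02 ]
```

View pics/c1.png

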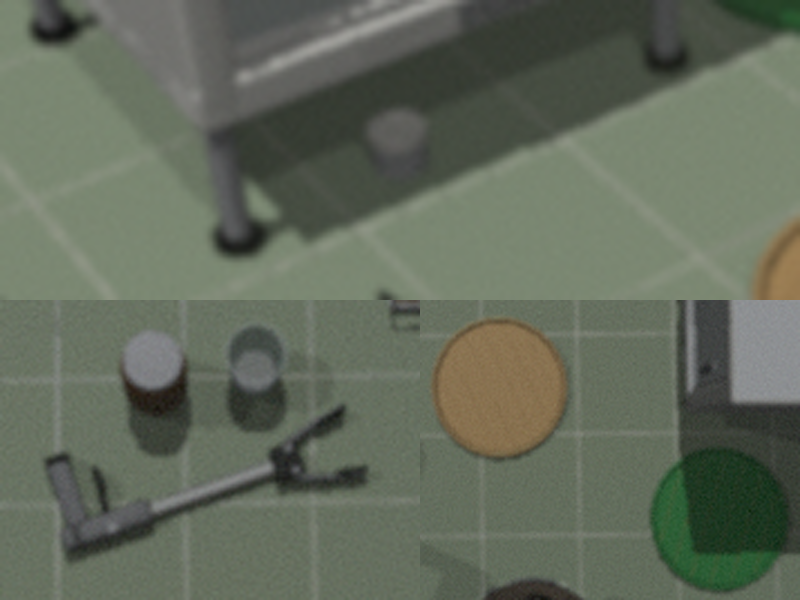

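The enlarged crop confirms the choice: the plain bamboo tray is at top (276,243), and the green one, partly in the fridge's shadow, is not it. The pot lid is at scene (199.4,190.4). The fridge's front feet are at about (167.6,212.6) and (253,176), and the reacher's tube runs from top (255,180) to (297,166).

```bash
python3 - <<'E'
from h import *
S=lambda p,z:onz('scene',p,z)[:2].round(4)
print('pot',S((199.4,190.4),.03),'feet',S((167.6,212.6),.003),S((253,176),.003),S((130.4,169.4),.003))
T=lambda p,z:onz('top',p,z)[:2]
a,b=T((255,180),.02),T((296.7,166),.02);d=(b-a)/np.linalg.norm(b-a)
print('tube',a,b,d,np.degrees(np.arctan2(d[1],d[0])))
# grip back bottom edge & tips
print('gripend',T((225,163.3),.032),'corner',T((228.5,193),.032),'tipA',T((320,145.5),.03),'tipB',T((326.5,168),.03))
print('tray',T((276,243),.016),'scene tray',S((306,226),.012))
o=env.get_obs();R=Rn.from_quat(o['eef_rot']).as_matrix();print(R.round(3))
print('fridge front',T((377,116),.57),T((379,249),.57))
for n,px,z in(('jar',(256,130),.12),('tumb',(290,127),.085),('bowl',(218,271),.045),('bento',(146,237),.05),('sippy',(160,165),.14)):print(n,T(px,z))
E
```

```text
pot [ 0.5862 -0.263 ] feet [ 0.705  -0.2575] [ 0.3838 -0.254 ] [ 0.6977 -0.5451]
tube [0.63018299 0.11369255] [ 0.67787997 -0.0321156 ] [ 0.31090922 -0.95043961] -71.88596716032941
gripend [0.6880131  0.21700775] corner [0.58383892 0.20509925] tipA [ 0.74731563 -0.11377875] tipB [ 0.6676987  -0.13477589]
tray [0.4103295  0.04299761] scene tray [0.4158 0.0577]
[[-0.935  0.354 -0.   ]
 [ 0.354  0.935 -0.001]
 [ 0.    -0.001 -1.   ]]
fridge front [ 0.69443104 -0.20842381] [ 0.36650891 -0.20366973]
jar [0.78146774 0.10557317]
tumb [ 0.79961405 -0.00859957]
bowl [0.316293   0.24014985]
bento [0.43360076 0.48439432]
sippy [0.66331004 0.41982392]
```

drive_tool([
  {"gripper": 0,"offset": [-0.5,-0.2,0],"rot": [0,0,-0.045]},
  {"gripper": 0,"offset": [-1,-0.4,0],"rot": [0,0,-0.09]},
  {"gripper": 0,"offset": [-1,-0.4,0],"rot": [0,0,-0.135]},
  {"gripper": 0,"offset": [-1,-0.4,0],"rot": [0,0,-0.18]},
  {"gripper": 0,"offset": [-1,-0.4,0],"rot": [0,0,-0.216]},
  {"gripper": 0,"offset": [-1,-0.4,0],"rot": [0,0,-0.216]},
])

```text
clock: 0.75
eef_pos: [0.3007, 0.5116, 0.2311]
eef_rot: [-0.158, 0.987, -0.0, -0.0]
contact_force: [-0.6, 0.8, 0.1]
finger_gap: 0.0852
grasp_force: 0.0
```

drive_tool([
  {"gripper": 0,"offset": [-0.3,-0.5,0.07],"rot": [0,0,0]},
  {"gripper": 0,"offset": [-0.59,-1,0.07],"rot": [0,0,0]},
  {"gripper": 0,"offset": [-0.59,-1,0.07],"rot": [0,0,0]},
  {"gripper": 0,"offset": [-0.59,-1,0.07],"rot": [0,0,0]},
])

```text
clock: 1.15
eef_pos: [0.3892, 0.4339, 0.2242]
eef_rot: [-0.155, 0.988, -0.0, -0.0]
contact_force: [-0.6, 0.9, -0.1]
finger_gap: 0.0854
grasp_force: 0.0
```

drive_tool([
  {"gripper": 0,"offset": [-0.3,-0.5,0.07],"rot": [0,0,0]},
  {"gripper": 0,"offset": [-0.59,-1,0.07],"rot": [0,0,0]},
  {"gripper": 0,"offset": [-0.59,-1,0.07],"rot": [0,0,0]},
  {"gripper": 0,"offset": [-0.59,-1,0.07],"rot": [0,0,0]},
])

```text
clock: 1.55
eef_pos: [0.4757, 0.358, 0.2171]
eef_rot: [-0.156, 0.988, 0.0, -0.0]
contact_force: [0.1, 0.6, -0.3]
finger_gap: 0.0855
grasp_force: 0.0
```

drive_tool([
  {"gripper": 0,"offset": [-0.3,-0.5,0.07],"rot": [0,0,0]},
  {"gripper": 0,"offset": [-0.59,-1,0.07],"rot": [0,0,0]},
  {"gripper": 0,"offset": [-0.59,-1,0.07],"rot": [0,0,0]},
  {"gripper": 0,"offset": [-0.59,-1,0.07],"rot": [0,0,0]},
])

```text
clock: 1.95
eef_pos: [0.5625, 0.2819, 0.21]
eef_rot: [-0.157, 0.988, 0.0, -0.0]
contact_force: [-0.9, 0.4, 0.2]
finger_gap: 0.0854
grasp_force: 0.0
```

drive_tool([
  {"gripper": 0,"offset": [-0.3,-0.5,0.07],"rot": [0,0,0]},
  {"gripper": 0,"offset": [-0.59,-1,0.07],"rot": [0,0,0]},
  {"gripper": 0,"offset": [-0.59,-1,0.07],"rot": [0,0,0]},
  {"gripper": 0,"offset": [-0.59,-1,0.07],"rot": [0,0,0]},
  {"gripper": 0,"offset": [-0.59,-1,0.07],"rot": [0,0,0]},
])

```text
clock: 2.45
eef_pos: [0.648, 0.2071, 0.2033]
eef_rot: [-0.158, 0.987, 0.0, -0.0]
contact_force: [-0.9, 0.3, -0.1]
finger_gap: 0.0855
grasp_force: 0.0
```

```bash
python3 - <<'E'
from h import *
import json
o=env.get_obs();im=env.camera('wrist');cv2.imwrite('pics/w1.png',im)
json.dump({k:np.array(o[k]).tolist() for k in('eef_pos','eef_rot')},open('w1.json','w'));print(o['eef_pos'],o['eef_rot'])
E
```

```text
[0.6480473  0.20705849 0.20327627] [-1.58075687e-01  9.87426891e-01  2.65267952e-04 -3.76012460e-04]
```

View pics/w1.png

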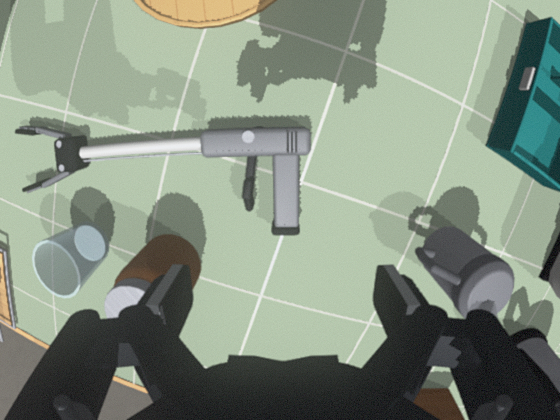

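The wrist view shows the grip with its back edge running from about (301,160) to (299,225), the trigger's front at (246,205) and the tube from (85,151) to (200,145). The head is at (68,153), and the jaw tips are at (18,130) and (26,188).

```bash
python3 - <<'E'
from h import *
import json
o=json.load(open('w1.json'));o={k:np.array(v) for k,v in o.items()}
W=lambda p,z:onz('wrist',p,z,o)[:2].round(4)
P={n:W(p,z) for n,p,z in [('tube1',(95,151),.018),('tube2',(195,146),.018),('b1',(301,165),.032),('b2',(299.5,222),.032),('trigF',(243,208),.029),('endmid',(286,234),.032),('tipA',(27,188),.03),('tipB',(18,130),.03),('corner',(310,131),.032)]}
for k,v in P.items(): print(k,v)
d=P['tube1']-P['tube2'];print(np.degrees(np.arctan2(d[1],d[0])), np.degrees(np.arctan2(*(P['b2']-P['b1'])[::-1])))
print('tcp ground',proj('wrist',np.array([*o['eef_pos'][:2],.016]),o))
# model fit: predict pixel of hypothesised pose
from scipy.optimize import least_squares
obs=[((-29,0+20,16),(301,165)),]
pts=[((307-71+17,-48,7),None)]
# fit using: tube line, back line, tips
def f(p):
    x,y,h=p;c,s=np.cos(h),np.sin(h)
    def w(q): q=np.array(q)/1000;return np.array([x+c*q[0]-s*q[1],y+s*q[0]+c*q[1],.016+q[2]])
    def loc(P): e=P-[x,y];return np.array([c*e[0]+s*e[1],-s*e[0]+c*e[1]])
    L={k:loc(v) for k,v in P.items()}
    return [L['tube1'][1]+.048,L['tube2'][1]+.048,L['b1'][0]+.029,L['b2'][0]+.029,(L['tipA'][1]+L['tipB'][1])/2+.048,(L['tipA'][0]+L['tipB'][0])/2-.325]
r=least_squares(f,[.65,.2,-1.27]);print(r.x.round(4),np.degrees(r.x[2]),(np.array(r.fun)*1000).round(1))
x,y,h=r.x;c,s=np.cos(h),np.sin(h)
for k in('trigF','endmid','corner'): e=P[k]-[x,y];print(k,c*e[0]+s*e[1],-s*e[0]+c*e[1])
E
```

```text
tube1 [ 0.6713 -0.0104]
tube2 [0.6341 0.1062]
b1 [0.6183 0.2151]
b2 [0.6742 0.2327]
trigF [0.6789 0.1734]
endmid [0.691  0.2237]
tipA [ 0.741  -0.1036]
tipB [ 0.6718 -0.131 ]
corner [0.5839 0.2126]
-72.3052655417284 17.476501177091595
tcp ground [283.62178922 187.11197647]
[ 0.6563  0.2003 -1.2688] -72.69758136543157 [-0.3 -1.1  3.5  3.4  1.4 -6.9]
trigF 0.03237551717305616 0.013627677611638241
endmid -0.01204959593204217 0.040140114798725014
corner -0.033305055891345595 -0.06541473076469971
```

drive_tool([
  {"gripper": 0,"offset": [-0.057,-0.125,0.3],"rot": [0,0,0.005]},
  {"gripper": 0,"offset": [-0.057,-0.125,0.6],"rot": [0,0,0.005]},
  {"gripper": 0,"offset": [-0.057,-0.125,1],"rot": [0,0,0.005]},
  {"gripper": 0,"offset": [-0.057,-0.125,1],"rot": [0,0,0.005]},
])

```text
clock: 2.9
eef_pos: [0.6553, 0.1963, 0.099]
eef_rot: [-0.151, 0.989, -0.0, -0.004]
contact_force: [-0.6, -0.4, 0.1]
finger_gap: 0.0854
grasp_force: 0.0
```

drive_tool([
  {"gripper": 0,"offset": [0,0,0.25],"rot": [0,0,0]},
  {"gripper": 0,"offset": [0,0,0.5],"rot": [0,0,0]},
  {"gripper": 0,"offset": [0,0,0.7],"rot": [0,0,0]},
  {"gripper": 0,"offset": [0,0,0.8],"rot": [0,0,0]},
  {"gripper": 0,"offset": [0,0,0.85],"rot": [0,0,0]},
  {"gripper": 0,"offset": [0,0,0.85],"rot": [0,0,0]},
])

```text
clock: 3.5
eef_pos: [0.6589, 0.1956, 0.0192]
eef_rot: [-0.15, 0.989, 0.0, 0.0]
contact_force: [-0.8, -0.4, -0.0]
finger_gap: 0.0857
grasp_force: 0.0
```

```bash
python3 - <<'E'
from h import *
import json
o=env.get_obs();im=env.camera('wrist');cv2.imwrite('pics/w2.png',im)
json.dump({k:np.array(o[k]).tolist() for k in('eef_pos','eef_rot')},open('w2.json','w'));print(o['eef_pos'],o['eef_rot'],o['contact_force'])
E
```

```text
[0.65890235 0.19564786 0.01920356] [-1.50219182e-01  9.88652639e-01  7.18573723e-05  3.89963533e-04] [-0.76110246 -0.38756307 -0.02857276]
```

View pics/w2.png

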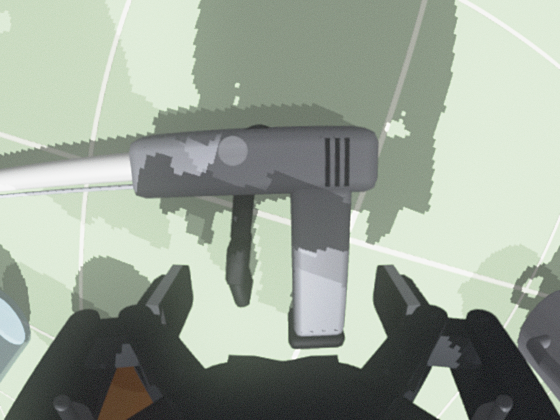

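The fingers straddle the grip: trigger front edge at about (229,270), grip back edge from (349,245) to (345,325). I'll check the offsets.

```bash
python3 - <<'E'
from h import *
import json
o=json.load(open('w2.json'));o={k:np.array(v) for k,v in o.items()}
R=Rn.from_quat(o['eef_rot']).as_matrix()
for n,p,z in [('trigTip',(238,303),.029),('trigF',(228,285),.029),('trigFtop',(233,205),.029),('back1',(351,205),.032),('back2',(345.5,325),.032),('gripend',(318,335),.032),('tubeL',(60,175.5),.018),('tubeR',(125,170),.018),('bodytop',(240,132),.03),('bodybot',(240,197),.03)]:
    X=onz('wrist',p,z,o); print(n,(R.T@(X-o['eef_pos'])*1000).round(1),X.round(4))
print(proj('wrist',o['eef_pos'],o))
E
```

```text
trigTip [-12.9 -22.8  -9.8] [0.678  0.1777 0.029 ]
trigF [ -2.8 -26.9  -9.8] [0.6695 0.1707 0.029 ]
trigFtop [ 36.6 -22.3  -9.8] [0.6306 0.1634 0.029 ]
back1 [ 37.5  27.9 -12.8] [0.6148 0.2111 0.032 ]
back2 [-24.7  30.3 -12.8] [0.6734 0.2319 0.032 ]
gripend [-30.5  16.8 -12.8] [0.6831 0.2207 0.032 ]
tubeL [  50.4 -120.1    1.2] [0.6464 0.066  0.018 ]
tubeR [ 51.4 -77.7   1.2] [0.6329 0.1061 0.018 ]
bodytop [ 67.7 -18.3 -10.9] [0.5996 0.1581 0.03  ]
bodybot [ 40.4 -19.  -10.8] [0.6259 0.1655 0.03  ]
[284.73997094 270.98136144]
```

drive_tool([
  {"gripper": 0,"offset": [0.015,0.015,0.1],"rot": [0,0,-0.0095]},
  {"gripper": 0,"offset": [0.015,0.015,0.16],"rot": [0,0,-0.0095]},
  {"gripper": 0,"offset": [0.015,0.015,0.2],"rot": [0,0,-0.0095]},
  {"gripper": 0,"offset": [0.015,0.015,0.2],"rot": [0,0,-0.0095]},
  {"gripper": 0.15,"offset": [0.015,0.015,0.2],"rot": [0,0,-0.0095]},
  {"gripper": 0.25,"offset": [0.015,0.015,0.2],"rot": [0,0,-0.0095]},
  {"gripper": 0.28,"offset": [0.015,0.015,0.2],"rot": [0,0,-0.0095]},
  {"gripper": 0.3,"offset": [0.015,0.015,0.2],"rot": [0,0,-0.0095]},
  {"gripper": 0.33,"offset": [0.015,0.015,0.2],"rot": [0,0,-0.0095]},
  {"gripper": 0.33,"offset": [0.015,0.015,0.2],"rot": [0,0,-0.0095]},
  {"gripper": 0.33,"offset": [0.015,0.015,0.2],"rot": [0,0,-0.0095]},
])

```text
clock: 4.65
eef_pos: [0.6571, 0.1963, -0.0013]
eef_rot: [-0.165, 0.986, 0.0, 0.0]
contact_force: [-0.7, 2.8, 5.4]
finger_gap: 0.0575
grasp_force: 16.9
```

drive_tool([
  {"gripper": 0.35,"offset": [0,0,0],"rot": [0,0,0]},
  {"gripper": 0.35,"offset": [0,0,-0.04],"rot": [0,0,0]},
  {"gripper": 0.35,"offset": [0,0,-0.08],"rot": [0,0,0]},
  {"gripper": 0.35,"offset": [0,0,-0.08],"rot": [0,0,0]},
  {"gripper": 0.35,"offset": [0,0,-0.08],"rot": [0,0,0]},
])

```text
clock: 5.15
eef_pos: [0.6568, 0.196, 0.0062]
eef_rot: [-0.165, 0.986, 0.0, -0.0]
contact_force: [-0.4, 0.7, -1.5]
finger_gap: 0.0559
grasp_force: 16.3
```

drive_tool([
  {"gripper": 0.35,"offset": [0.05,-0.03,0],"rot": [0,0,0.015]},
  {"gripper": 0.35,"offset": [0.1,-0.07,0],"rot": [0,0,0.03]},
  {"gripper": 0.35,"offset": [0.15,-0.1,0],"rot": [0,0,0.045]},
  {"gripper": 0.35,"offset": [0.2,-0.14,0],"rot": [0,0,0.06]},
  {"gripper": 0.35,"offset": [0.25,-0.17,0],"rot": [0,0,0.08]},
  {"gripper": 0.35,"offset": [0.3,-0.2,0],"rot": [0,0,0.095]},
  {"gripper": 0.35,"offset": [0.32,-0.22,0],"rot": [0,0,0.1056]},
  {"gripper": 0.35,"offset": [0.32,-0.22,0],"rot": [0,0,0.1056]},
  {"gripper": 0.35,"offset": [0.32,-0.22,0],"rot": [0,0,0.1056]},
])

```text
clock: 6.05
eef_pos: [0.634, 0.1649, 0.0063]
eef_rot: [-0.0, 1.0, 0.0, 0.0]
contact_force: [-0.5, -0.9, -1.4]
finger_gap: 0.0561
grasp_force: 16.3
```

```bash
python3 - <<'E'
from h import *
o=env.get_obs();print(o['eef_pos'],o['eef_rot'],o['contact_force'],o['wrist_torque'])
s=env.camera('scene');t=env.camera('top');w=env.camera('wrist')
for n,i in zip('stw',(s,t,w)):cv2.imwrite(f'pics/{n}3.png',i)
a=cv2.resize(s[155:285,150:320],(785,600),interpolation=cv2.INTER_CUBIC)
b=cv2.resize(t[110:230,215:375],(400,300),interpolation=cv2.INTER_CUBIC)
cv2.imwrite('pics/c3.png',np.hstack([a[:,:400*785//785] if 0 else cv2.resize(a,(400,306))[:300],b]))
cv2.imwrite('pics/c3.png',np.vstack([np.hstack([cv2.resize(s[160:280,150:310],(400,300),interpolation=cv2.INTER_CUBIC),b]),np.hstack([cv2.resize(w,(400,300)),np.zeros((300,400,3),np.uint8)])]))
E
```

```text
[0.63395848 0.16492608 0.00626633] [-3.94747107e-05  9.99999992e-01  6.74646673e-05  9.89632409e-05] [-0.53509606 -0.87328529 -1.40280052] [ 0.11901913 -0.02956889  0.02938522]
```

View pics/c3.png

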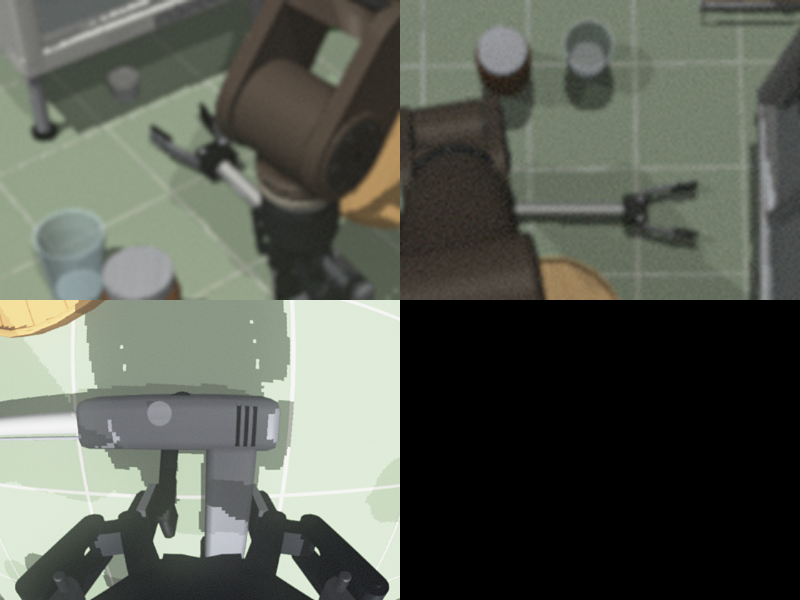

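The arm is holding the reacher's full weight and it looks level. In the top view the tube lies along row ≈194.5 and the jaw tips are at (331,185) and (331,206). The pot is still at scene ≈(199.5,190).

```bash
python3 - <<'E'
from h import *
T=lambda p,z:onz('top',p,z)[:2].round(4)
print('tube',T((262,194.3),.026),T((304,194.3),.026),'tips',T((332,184.5),.035),T((332,206.5),.035))
im=cv2.imread('pics/scene0.png')
# project model pot
for x,y in((.586,-.263),):
    for z in(0,.03):
        pts=np.array([proj('scene',np.array([x+.019*np.cos(a),y+.019*np.sin(a),z])) for a in np.linspace(0,6.28,40)])
        print(z,pts.min(0).round(1),pts.max(0).round(1))
# measured edges: c1 crop lid x 365..430 rows 108..148 ; foot row 178
print('meas lid',120+365/5,120+430/5,165+108/5,165+148/5,'foot',165+178/5)
# tray from colour fit in both
for n in('scene','top'):
    b=cv2.imread(f'pics/{n}0.png');h=cv2.cvtColor(b,cv2.COLOR_BGR2HSV)
    m=cv2.inRange(h,(8,60,80),(25,255,255));k,l,st,c=cv2.connectedComponentsWithStats(m)
    px={'scene':(306,226),'top':(276,243)}[n];i=l[px[1],px[0]]
    ct=max(cv2.findContours((l==i).astype(np.uint8),0,1)[0],key=cv2.contourArea);e=cv2.fitEllipse(ct);print(n,e,onz(n,e[0],.012))
# fridge front lower edge corners scene: c1 px left lower (210,130), right?
for p in((120+212/5,165+128/5),):print('edge',onz('scene',p,.11))
E
```

```text
tube [0.5788 0.0896] [ 0.5772 -0.0556] tips [ 0.6089 -0.152 ] [ 0.5327 -0.1504]
0 [194.5 194.2] [206.4 201.5]
0.03 [193.4 186.8] [205.5 194. ]
meas lid 193.0 206.0 186.6 194.6 foot 200.6
scene ((305.0938415527344, 225.70416259765625), (48.63651657104492, 70.08918762207031), 93.87805938720703) [0.41710577 0.05505283 0.012     ]
top ((275.0255126953125, 242.46876525878906), (59.73295974731445, 60.25458526611328), 85.1281509399414) [0.4123932 0.0463348 0.012    ]
edge [ 0.71701976 -0.23064397  0.11      ]
```

```bash
python3 - <<'E'
from h import *
s=cv2.imread('pics/s3.png');cv2.imwrite('pics/c4.png',cv2.resize(s[175:250,160:260],(800,600),interpolation=cv2.INTER_CUBIC))
for p,z in(((212,211.2),.036),((232.8,202.8),.036)):print(onz('scene',p,z).round(4))
# predicted tips for tool pose with heading -90 & offsets
for lat in(-.035,.035):
    X=np.array([.586+lat,.165-.325,.036]);print('pred',proj('scene',X).round(1))
E
```

```text
[ 0.6123 -0.1446  0.036 ]
[ 0.5413 -0.1399  0.036 ]
pred [226.5 200.7]
pred [206.8 209.7]
```

View pics/c4.png

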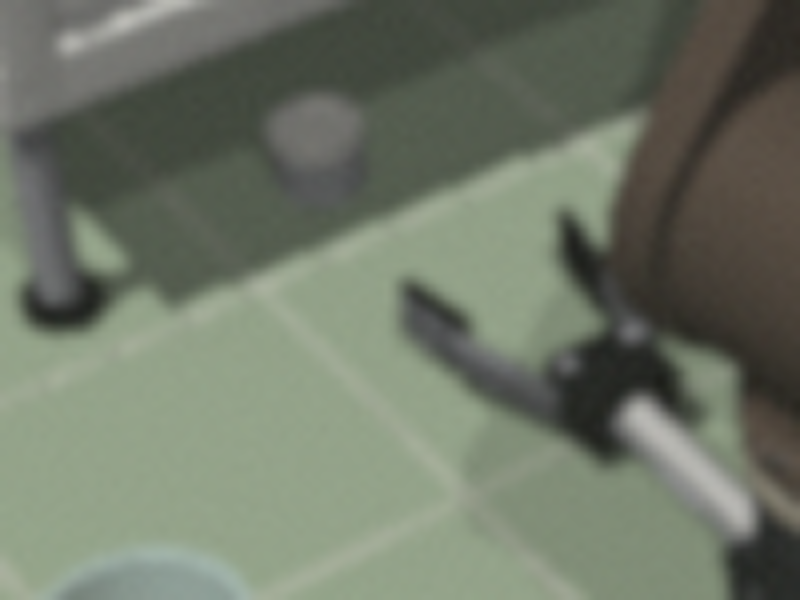

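The open jaws, with tips at scene (210.4,210.2) and (230.9,201.5), are about 8 mm to the near side of the pot's line and yawed about 1.5°. I'll rotate by 1.5° and advance.

drive_tool([
  {"gripper": 0.35,"offset": [0,0,0],"rot": [0,0,-0.0083]},
  {"gripper": 0.35,"offset": [0,-0.15,0],"rot": [0,0,-0.0083]},
  {"gripper": 0.35,"offset": [0,-0.3,0],"rot": [0,0,-0.0083]},
  {"gripper": 0.35,"offset": [0,-0.45,0],"rot": [0,0,-0.0083]},
  {"gripper": 0.35,"offset": [0,-0.6,0],"rot": [0,0,-0.0083]},
  {"gripper": 0.35,"offset": [0,-0.64,0],"rot": [0,0,-0.0083]},
  {"gripper": 0.35,"offset": [0,-0.64,0],"rot": [0,0,-0.0083]},
  {"gripper": 0.35,"offset": [0,-0.64,0],"rot": [0,0,-0.0083]},
])

```text
clock: 7.0
eef_pos: [0.6338, 0.1009, 0.0063]
eef_rot: [-0.013, 1.0, 0.0, 0.0]
contact_force: [-0.4, 0.1, -1.4]
finger_gap: 0.0559
grasp_force: 16.3
```

```bash
python3 - <<'E'
from h import *
o=env.get_obs();print(o['eef_pos'],o['eef_rot'],o['contact_force'],o['wrist_torque'])
s=env.camera('scene');cv2.imwrite('pics/s5.png',s)
cv2.imwrite('pics/c5.png',cv2.resize(s[175:250,160:260],(800,600),interpolation=cv2.INTER_CUBIC))
E
```

```text
[0.63376653 0.10093859 0.00631647] [-1.25089766e-02  9.99921755e-01  7.91150347e-05  5.88396553e-05] [-0.44350273  0.06876557 -1.39297462] [ 0.06337898  0.00108926 -0.04783196]
```

View pics/c5.png

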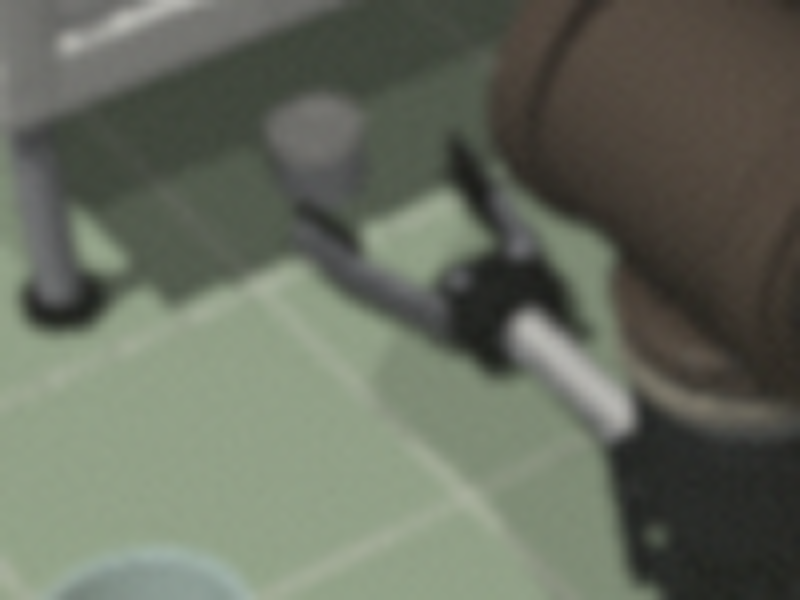

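```bash
python3 - <<'E'
from h import *
a=onz('scene',(197.5,200.6),.037);b=onz('scene',(217.3,191.9),.037);print(a.round(4),b.round(4),((a+b)/2).round(4))
p=onz('scene',(160+315/8,175+128/8),.03);print('pot',p.round(4))
E
```

```text
[ 0.6212 -0.2136  0.037 ] [ 0.55   -0.2137  0.037 ] [ 0.5856 -0.2136  0.037 ]
pot [ 0.5879 -0.2603  0.03  ]
```

drive_tool([
  {"gripper": 0.35,"offset": [0,-0.15,0],"rot": [0,0,0]},
  {"gripper": 0.35,"offset": [0,-0.3,0],"rot": [0,0,0]},
  {"gripper": 0.35,"offset": [0,-0.45,0],"rot": [0,0,0]},
  {"gripper": 0.35,"offset": [0,-0.55,0],"rot": [0,0,0]},
  {"gripper": 0.35,"offset": [0,-0.63,0],"rot": [0,0,0]},
  {"gripper": 0.35,"offset": [0,-0.63,0],"rot": [0,0,0]},
  {"gripper": 0.38,"offset": [0,-0.63,0],"rot": [0,0,0]},
  {"gripper": 0.41,"offset": [0,-0.63,0],"rot": [0,0,0]},
  {"gripper": 0.44,"offset": [0,-0.63,0],"rot": [0,0,0]},
  {"gripper": 0.47,"offset": [0,-0.63,0],"rot": [0,0,0]},
  {"gripper": 0.5,"offset": [0,-0.63,0],"rot": [0,0,0]},
  {"gripper": 0.53,"offset": [0,-0.63,0],"rot": [0,0,0]},
  {"gripper": 0.55,"offset": [0,-0.63,0],"rot": [0,0,0]},
  {"gripper": 0.55,"offset": [0,-0.63,0],"rot": [0,0,0]},
  {"gripper": 0.55,"offset": [0,-0.63,0],"rot": [0,0,0]},
])

```text
clock: 8.55
eef_pos: [0.6353, 0.0379, 0.0063]
eef_rot: [-0.013, 1.0, 0.0, 0.0]
contact_force: [0.6, 0.2, -1.0]
finger_gap: 0.0451
grasp_force: 62.8
```

```bash
python3 - <<'E'
from h import *
o=env.get_obs();print(o['eef_pos'],o['contact_force'],o['wrist_torque'],o['finger_gap'],o['grasp_force'])
s=env.camera('scene');cv2.imwrite('pics/s6.png',s)
cv2.imwrite('pics/c6.png',cv2.resize(s[165:240,150:250],(800,600),interpolation=cv2.INTER_CUBIC))
E
```

```text
[0.63533162 0.03787379 0.00631671] [ 0.56041275  0.15107663 -0.99856662] [ 0.13357259 -0.08904461  0.12493898] 0.045128182702133104 62.762939971871674
```

drive_tool([
  {"gripper": 0.6,"offset": [0,0,0],"rot": [0,0,0]},
  {"gripper": 0.6,"offset": [0,0,0],"rot": [0,0,0]},
  {"gripper": 0.6,"offset": [0,0,-0.08],"rot": [0,0,0]},
  {"gripper": 0.6,"offset": [0,0,-0.16],"rot": [0,0,0]},
  {"gripper": 0.6,"offset": [0,0,-0.24],"rot": [0,0,0]},
  {"gripper": 0.6,"offset": [0,0,-0.3],"rot": [0,0,0]},
  {"gripper": 0.6,"offset": [0,0,-0.3],"rot": [0,0,0]},
  {"gripper": 0.6,"offset": [0,0,-0.3],"rot": [0,0,0]},
])

```text
clock: 9.4
eef_pos: [0.6353, 0.0379, 0.0365]
eef_rot: [-0.013, 1.0, 0.0, 0.0]
contact_force: [-0.2, -0.2, -1.9]
finger_gap: 0.0446
grasp_force: 62.2
```

```bash
python3 - <<'E'
from h import *
o=env.get_obs();print(o['eef_pos'],o['contact_force'],o['wrist_torque'],o['finger_gap'],o['grasp_force'])
s=env.camera('scene');cv2.imwrite('pics/s7.png',s)
s6=cv2.imread('pics/s6.png')
cv2.imwrite('pics/c7.png',np.hstack([cv2.resize(i[165:240,165:232],(400,448),interpolation=cv2.INTER_CUBIC) for i in(s6,s)]))
E
```

```text
[0.6352822  0.03790253 0.03647987] [-0.16393164 -0.15363058 -1.87473932] [ 0.30472924 -0.11254441  0.01722472] 0.044625735879045336 62.235483191907406
```

View pics/c7.png

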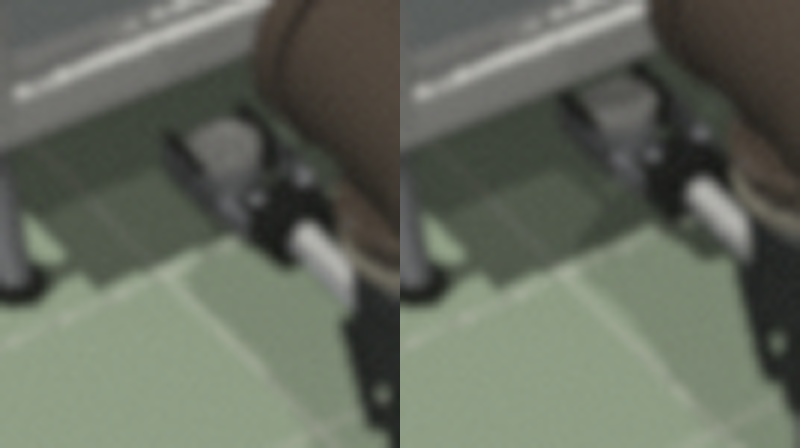

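The right half shows that the pot is clamped between both jaws and has lifted with the reacher, with its lid now at about scene (201.5,182). I'll withdraw it.

drive_tool([
  {"gripper": 0.6,"offset": [0,0.08,0],"rot": [0,0,0]},
  {"gripper": 0.6,"offset": [0,0.22,-0.03],"rot": [0,0,0]},
  {"gripper": 0.6,"offset": [0,0.38,-0.06],"rot": [0,0,0]},
  {"gripper": 0.6,"offset": [0,0.54,-0.1],"rot": [0,0,0]},
  {"gripper": 0.6,"offset": [0,0.7,-0.1],"rot": [0,0,0]},
  {"gripper": 0.6,"offset": [0,0.86,-0.1],"rot": [0,0,0]},
  {"gripper": 0.6,"offset": [0,1,-0.1],"rot": [0,0,0]},
])

```text
clock: 10.15
eef_pos: [0.6326, 0.1396, 0.0462]
eef_rot: [-0.013, 1.0, 0.0, -0.0]
contact_force: [0.1, -0.9, -2.6]
finger_gap: 0.045
grasp_force: 62.2
```

drive_tool([
  {"gripper": 0.6,"offset": [0,0.15,0],"rot": [0,0,0]},
  {"gripper": 0.6,"offset": [0,0.3,0],"rot": [0,0,0]},
  {"gripper": 0.6,"offset": [0,0.45,0],"rot": [0,0,0]},
  {"gripper": 0.6,"offset": [0,0.6,0],"rot": [0,0,0]},
  {"gripper": 0.6,"offset": [0,0.75,0],"rot": [0,0,0]},
  {"gripper": 0.6,"offset": [0,0.85,0],"rot": [0,0,0]},
  {"gripper": 0.6,"offset": [0,0.9,0],"rot": [0,0,0]},
  {"gripper": 0.6,"offset": [0,0.9,0],"rot": [0,0,0]},
])

```text
clock: 10.95
eef_pos: [0.6304, 0.2284, 0.0463]
eef_rot: [-0.013, 1.0, 0.0, 0.0]
contact_force: [0.0, 0.6, -2.6]
finger_gap: 0.0447
grasp_force: 62.2
```

drive_tool([
  {"gripper": 0.6,"offset": [-0.01,0,0],"rot": [0,0,0.008]},
  {"gripper": 0.6,"offset": [-0.02,-0.005,0],"rot": [0,0,0.022]},
  {"gripper": 0.6,"offset": [-0.04,-0.01,0],"rot": [0,0,0.04]},
  {"gripper": 0.6,"offset": [-0.06,-0.012,0],"rot": [0,0,0.06]},
  {"gripper": 0.6,"offset": [-0.08,-0.016,0],"rot": [0,0,0.08]},
  {"gripper": 0.6,"offset": [-0.1,-0.02,0],"rot": [0,0,0.1]},
  {"gripper": 0.6,"offset": [-0.12,-0.025,0],"rot": [0,0,0.12]},
  {"gripper": 0.6,"offset": [-0.14,-0.03,0],"rot": [0,0,0.14]},
  {"gripper": 0.6,"offset": [-0.16,-0.035,0],"rot": [0,0,0.16]},
  {"gripper": 0.6,"offset": [-0.18,-0.04,0],"rot": [0,0,0.18]},
  {"gripper": 0.6,"offset": [-0.2,-0.045,0],"rot": [0,0,0.2]},
  {"gripper": 0.6,"offset": [-0.22,-0.05,0],"rot": [0,0,0.22]},
  {"gripper": 0.6,"offset": [-0.24,-0.05,0],"rot": [0,0,0.235]},
  {"gripper": 0.6,"offset": [-0.254,-0.05,0],"rot": [0,0,0.245]},
  {"gripper": 0.6,"offset": [-0.254,-0.05,0],"rot": [0,0,0.25]},
  {"gripper": 0.6,"offset": [-0.254,-0.05,0],"rot": [0,0,0.25]},
  {"gripper": 0.6,"offset": [-0.254,-0.05,0],"rot": [0,0,0.25]},
])

```text
clock: 12.65
eef_pos: [0.6561, 0.2232, 0.0463]
eef_rot: [0.371, 0.929, 0.0, 0.0]
contact_force: [0.5, -0.7, -2.4]
finger_gap: 0.0452
grasp_force: 62.2
```

```bash
python3 - <<'E'
from h import *
o=env.get_obs();print(o['eef_pos'],o['eef_rot'],o['contact_force'],o['wrist_torque'],o['finger_gap'],o['grasp_force'],o['q'])
for n in('scene','top'): cv2.imwrite(f'pics/{n}8.png',env.camera(n))
s,t=cv2.imread('pics/scene8.png'),cv2.imread('pics/top8.png')
cv2.imwrite('pics/c8.png',np.hstack([cv2.resize(s[165:285,255:365],(440,480),interpolation=cv2.INTER_CUBIC),cv2.resize(t[180:300,230:320],(360,480),interpolation=cv2.INTER_CUBIC)]))
# sag check in s7: lid px (201.5,182.2)
for z in(.03,.05,.055,.06,.065):print(z,proj('scene',np.array([.587,-.262,z])).round(1))
# predicted lid centre now
P=np.array([.4095,.0455,.0375+.03+.003]);print(proj('scene',P),proj('top',P))
E
```

```text
[0.65605082 0.22315846 0.04630771] [3.70979031e-01 9.28641243e-01 6.98797742e-06 1.27023954e-05] [ 0.47105281 -0.6502466  -2.36922549] [ 0.15694195 -0.30076724 -0.0010873 ] 0.04519024078436337 62.233804017305374 [ 2.32635590e-01  7.87380160e-01  1.52465231e+00 -4.30577355e-06
  8.29531365e-01 -5.78031707e-01]
0.03 [199.3 190.6]
0.05 [198.7 185.6]
0.055 [198.5 184.3]
0.06 [198.3 183. ]
0.065 [198.1 181.7]
[305.90681371 207.88722271] [275.28481011 242.46690493]
```

```bash
python3 - <<'E'
from h import *
for n,(r0,r1,c0,c1) in dict(top=(222,262,255,297),scene=(190,235,285,330)).items():
    h=cv2.cvtColor(cv2.imread(f'pics/{n}8.png'),cv2.COLOR_BGR2HSV)[r0:r1,c0:c1]
    print(n,(r0,c0))
    for r in range(0,r1-r0,2): print(''.join('B' if s>75 and v>70 else('#' if v<60 else('o' if v>95 and s<45 else '.')) for _,s,v in h[r]))
E
```

```text
top (222, 255)
##BBBBBBBBBBBBBBBBBBBBBBBBBBBBBBBBBBBBBBBB
##BBBBBBBBBBBBBBBBBBBBBBBBBBBBBBBBBBBBBBBB
###..B#.BBBBBBBBBBBBBBBBBBBBBBBBBBBBBBBBBB
#########...BBBBBBBBBBBBBBBBBBBBBBBBBBBBBB
.#######..o....BBBBBBBBBBBBBBBBBBBBBBBBBBB
.#########.#..oo.BBBBBBBBBBBBBBBBBBBBBBBBB
.##########BBBBB..o.BBBBBBBBBBBBBBBBBBBBBB
.#########.BBBBBBB.oo.BBBBBBBBBBBBBBBBBBBB
.######.BBB....BBBBB...BBBBBBBBBBBBBBBBBBB
#######BBBBBBBBB........o.BBBBBBBBBBBBBBBB
#######.BBBBBBB.oooooooo..o.BBBBBBBBBBBBBB
########..BBBB.ooooooooooo...BBBBBBBBBBBBB
########..oBBBoooooooooooo.BBBBBBBBBBBBBBB
#######.B..o..ooooooooooooBBBBBBBBBBBBBBBB
########BBBB....ooooooooo..BBBBBBBBBBBBBBB
#########BBBBBB...oooo...BB.BBBBBBBBBBBBBB
########BBBBBBBB..#.BBBBBBBBBBBBBBBBBBBBBB
#######BBBBBBBBBBBBBBBBBBBBBBBBBBBBBBBBBBB
BBBBBBBBBBBBBBBBBBBBBBBBBBBBBBBBBBBBBBBBBB
BBBBBBBBBBBBBBBBBBBBBBBBBBBBBBBBBBBBBBBBBB
scene (190, 285)
ooooooooooooooooo..........##################
.ooooooooooooooo.........###################.
....ooooooooooo.........###################.o
........oooooo.........###################.oo
......................###################.ooo
.....................###################.oooo
....................###################.ooooo
...................###################.oooooo
..................###################BBB...oo
.................####...############BBBBBBBB.
................##...##############BBBBBBBBBB
...............#...###############.BBBBBBBBBB
..................###############.oBBBBBBBBBB
................################..oBBBBBBBBBB
...............################....BBBBBBBBBB
.............##################.o..BBBBBBBBBB
.............##################.o.BBBBBBBBBBB
...........####################..BBBBBBBBBBBB
.......#..####################.BBBBBBBBBBBBBB
......#...####################BBBBBBBBBBBBBBB
......#..#####################BBBBBBBBBBBBBBB
.....###################...##.BBBBBBBBBBBBBBB
....##################.oooBBBBBBBBBBBBBBBBBBB
```

drive_tool([
  {"gripper": 0.6,"offset": [0,0,0.06],"rot": [0,0,0]},
  {"gripper": 0.6,"offset": [0,0,0.12],"rot": [0,0,0]},
  {"gripper": 0.6,"offset": [0,0,0.18],"rot": [0,0,0]},
  {"gripper": 0.6,"offset": [0,0,0.23],"rot": [0,0,0]},
  {"gripper": 0.6,"offset": [0,0,0.27],"rot": [0,0,0]},
  {"gripper": 0.6,"offset": [0,0,0.29],"rot": [0,0,0]},
  {"gripper": 0.6,"offset": [0,0,0.3],"rot": [0,0,0]},
  {"gripper": 0.6,"offset": [0,0,0.3],"rot": [0,0,0]},
  {"gripper": 0.6,"offset": [0,0,0.3],"rot": [0,0,0]},
])

```text
clock: 13.65
eef_pos: [0.6561, 0.2235, 0.0165]
eef_rot: [0.371, 0.929, 0.0, 0.0]
contact_force: [-0.7, -0.1, -2.3]
finger_gap: 0.0452
grasp_force: 62.3
```

drive_tool([
  {"gripper": 0.6,"offset": [0,0,0.01],"rot": [0,0,0]},
  {"gripper": 0.6,"offset": [0,0,0.01],"rot": [0,0,0]},
  {"gripper": 0.6,"offset": [0,0,0.01],"rot": [0,0,0]},
])

```text
clock: 13.95
eef_pos: [0.656, 0.2235, 0.0154]
eef_rot: [0.371, 0.929, 0.0, 0.0]
contact_force: [0.3, -0.8, -1.8]
finger_gap: 0.0449
grasp_force: 62.3
```

```bash
python3 - <<'E'
from h import *
o=env.get_obs();print(o['eef_pos'],o['contact_force'],o['wrist_torque'],o['finger_gap'],o['grasp_force'])
E
```

```text
[0.65604741 0.2234865  0.01538607] [ 0.25491817 -0.7952447  -1.81527818] [ 0.07079733 -0.19080405  0.0061112 ] 0.044913450426809366 62.33437264803797
```

drive_tool([
  {"gripper": 0.6,"offset": [0,0,0.01],"rot": [0,0,0]},
  {"gripper": 0.6,"offset": [0,0,0.01],"rot": [0,0,0]},
  {"gripper": 0.6,"offset": [0,0,0.01],"rot": [0,0,0]},
])

```text
clock: 14.25
eef_pos: [0.656, 0.2235, 0.0143]
eef_rot: [0.371, 0.929, 0.0, -0.0]
contact_force: [0.1, -0.5, -0.9]
finger_gap: 0.0455
grasp_force: 62.6
```

```bash
python3 - <<'E'
from h import *
o=env.get_obs();print(o['eef_pos'],o['contact_force'],o['wrist_torque'],o['finger_gap'],o['grasp_force'])
E
```

```text
[0.65600777 0.22345459 0.01433301] [ 0.10789533 -0.51508852 -0.85369805] [ 0.01687425 -0.08649483  0.00772354] 0.04546737463245194 62.579419780522585
```

drive_tool([
  {"gripper": 0.52,"offset": [0,0,0],"rot": [0,0,0]},
  {"gripper": 0.48,"offset": [0,0,0],"rot": [0,0,0]},
  {"gripper": 0.45,"offset": [0,0,0],"rot": [0,0,0]},
  {"gripper": 0.42,"offset": [0,0,0],"rot": [0,0,0]},
  {"gripper": 0.39,"offset": [0,0,0],"rot": [0,0,0]},
  {"gripper": 0.36,"offset": [0,0,0],"rot": [0,0,0]},
  {"gripper": 0.34,"offset": [0,0,0],"rot": [0,0,0]},
  {"gripper": 0.34,"offset": [0,0,0],"rot": [0,0,0]},
  {"gripper": 0.34,"offset": [0,0,0],"rot": [0,0,0]},
  {"gripper": 0.34,"offset": [0,0,0],"rot": [0,0,0]},
])

```text
clock: 15.25
eef_pos: [0.656, 0.2235, 0.0143]
eef_rot: [0.371, 0.929, 0.0, -0.0]
contact_force: [-1.1, 0.1, -1.1]
finger_gap: 0.0564
grasp_force: 16.0
```

drive_tool([
  {"gripper": 0.34,"offset": [0,0,-0.05],"rot": [0,0,0]},
  {"gripper": 0.34,"offset": [0,0,-0.1],"rot": [0,0,0]},
  {"gripper": 0.34,"offset": [0,0,-0.1],"rot": [0,0,0]},
  {"gripper": 0.34,"offset": [0,0,-0.1],"rot": [0,0,0]},
])

```text
clock: 15.65
eef_pos: [0.6561, 0.2235, 0.0247]
eef_rot: [0.371, 0.929, 0.0, 0.0]
contact_force: [-0.2, 0.6, -1.2]
finger_gap: 0.0566
grasp_force: 16.0
```

```bash
python3 - <<'E'
from h import *
o=env.get_obs();print(o['eef_pos'],o['contact_force'],o['wrist_torque'],o['finger_gap'],o['grasp_force'])
n,(r0,r1,c0,c1)='top',(222,268,250,297)
i=env.camera('top');cv2.imwrite('pics/top9.png',i)
h=cv2.cvtColor(i,cv2.COLOR_BGR2HSV)[r0:r1,c0:c1]
for r in range(0,r1-r0,2): print(''.join('B' if s>75 and v>70 else('#' if v<60 else('o' if v>95 and s<45 else '.')) for _,s,v in h[r]))
E
```

```text
[0.65613463 0.22353709 0.02467696] [-0.15855055  0.58433383 -1.17216944] [-0.0135627  -0.02990252 -0.04344387] 0.05664646273636986 16.003972878679633
...####...BBBBBBBBBBBBBBBBBBBBBBBBBBBBBBBBBBBBB
....###.oo..##.BBBBBBBBBBBBBBBBBBBBBBBBBBBBBBBB
.....###..#####..ooo..BBBBBBBBBBBBBBBBBBBBBBBBB
.....##########......ooo.BBBBBBBBBBBBBBBBBBBBBB
....###############BBBB.ooo..BBBBBBBBBBBBBBBBBB
....######...#####..BBBBBBB.oo.BBBBBBBBBBBBBBBB
#..#######...###..BBBBBB.BBBBB##..BBBBBBBBBBBBB
#############....BBBBBBBBBBBBBB.###..BBBBBBBBBB
###########..BBBBBBBBBBBBBBBBBBBBB..#.BBBBBBBBB
############...BBBBBBBB.....BBBBBBBBBBBBBBBBBBB
############..oBBBBB.oooooooooBBBBBBBBBBBBBBBBB
#############..o.BB.oooooooooooBBBBBBBBBBBBBBBB
############.B....B.ooooooooooo.BBBBBBBBBBBBBBB
############BBBB....oooooooooooBBBBBBBBBBBBBBBB
############BBBBBB....ooooooooBBBBBBBBBBBBBBBBB
#########BBBBBBBBBB..##.....BBBBBBBBBBBBBBBBBBB
####BBBBBBBBBBBBBBBBB..BBBBBBBBBBBBBBBBBBBBBBBB
..BBBBBBBBBBBBBBBBBBBBBBBBBBBBBBBBBBBBBBBBBBBBB
BBBBBBBBBBBBBBBBBBBBBBBBBBBBBBBBBBBBBBBBBBBBBBB
.B..BBBBBBBBBBBBBBBBBBBBBBBBBBBBBBBBBBBBBBBBBBB
...BBBBBBBBBBBBBBBBBBBBBBBBBBBBBBBBBBBBBBBBBBBB
.....BBBBBBBBBBBBBBBBBBBBBBBBBBBBBBBBBBBBBBBBBB
......BBBBBBBBBBBBBBBBBBBBBBBBBBBBBBBBBBBBBBB.o
```

drive_tool([
  {"gripper": 0.34,"offset": [0.03,0,0],"rot": [0,0,0]},
  {"gripper": 0.34,"offset": [0.06,0,0],"rot": [0,0,0]},
  {"gripper": 0.34,"offset": [0.06,0.08,0],"rot": [0,0,0]},
  {"gripper": 0.34,"offset": [0.058,0.16,0],"rot": [0,0,0]},
  {"gripper": 0.34,"offset": [0.055,0.25,0],"rot": [0,0,0]},
  {"gripper": 0.34,"offset": [0.05,0.35,0],"rot": [0,0,0]},
  {"gripper": 0.34,"offset": [0.048,0.45,0],"rot": [0,0,0]},
  {"gripper": 0.34,"offset": [0.045,0.55,0],"rot": [0,0,0]},
  {"gripper": 0.34,"offset": [0.045,0.62,0],"rot": [0,0,0]},
  {"gripper": 0.34,"offset": [0.045,0.62,0],"rot": [0,0,0]},
  {"gripper": 0.34,"offset": [0.045,0.62,0],"rot": [0,0,0]},
])

```text
clock: 16.8
eef_pos: [0.6953, 0.2715, 0.0241]
eef_rot: [0.371, 0.929, -0.0, -0.0]
contact_force: [0.9, 0.7, -1.3]
finger_gap: 0.0564
grasp_force: 16.0
```

```bash
python3 - <<'E'
from h import *
o=env.get_obs();print(o['eef_pos'],o['contact_force'],o['wrist_torque'],o['finger_gap'],o['grasp_force'])
n,(r0,r1,c0,c1)='top',(212,268,245,297)
i=env.camera('top');cv2.imwrite('pics/top10.png',i);cv2.imwrite('pics/scene10.png',env.camera('scene'))
h=cv2.cvtColor(i,cv2.COLOR_BGR2HSV)[r0:r1,c0:c1]
for r in range(0,r1-r0,2): print(''.join('B' if s>75 and v>70 else('#' if v<60 else('o' if v>95 and s<45 else '.')) for _,s,v in h[r]))
E
```

```text
[0.69529218 0.2714688  0.02411414] [ 0.8653509   0.70141427 -1.30158977] [ 0.07321659 -0.09978982 -0.03948606] 0.05643906964255674 16.015368020161986
......oooooooooooooooooo.............o.ooooooooooooo
######..oooooooo.....BBBBBBBBBBBBBBBBBBB...ooooooooo
#####..oo....oo.BBBBBBBBBBBBBBBBBBBBBBBBBBBBB..ooooo
##########.....o...BBBBBBBBBBBBBBBBBBBBBBBBBBBBB..oo
##########...BBB..ooo.BBBBBBBBBBBBBBBBBBBBBBBBBBBB..
########....B.BBBBBB....BBBBBBBBBBBBBBBBBBBBBBBBBBBB
########..BBBBBBBBBBBB##....BBBBBBBBBBBBBBBBBBBBBBBB
#####...BBBBBBBBBBBBBBBBB....BBBBBBBBBBBBBBBBBBBBBBB
######BBBBBBBBBBBBBBBBBBBBBBBBBBBBBBBBBBBBBBBBBBBBBB
#####BBBBBBBBBBBBBBBBBBBBBBBBBBBBBBBBBBBBBBBBBBBBBBB
#####BBBBBBBBBBBBBBBBBBBBBBBBBBBBBBBBBBBBBBBBBBBBBBB
######..BBBBBBBBBBBBBBBBBBBBBBBBBBBBBBBBBBBBBBBBBBBB
#######...BBBBBBBBBBBBBBBBBBBBBBBBBBBBBBBBBBBBBBBBBB
#######....BBBBBBBBBBBBBBBBBBBBBBBBBBBBBBBBBBBBBBBBB
#######.B....BBBBBBBBBBBBBBB.....BBBBBBBBBBBBBBBBBBB
#######BBBB...BBBBBBBBBBBBoooooooooBBBBBBBBBBBBBBBBB
######BBBBBBBBBBBBBBBBBB.oooooooooooBBBBBBBBBBBBBBBB
..BBBBBBBBBBBBBBBBBBBBBB.ooooooooooo.BBBBBBBBBBBBBBB
.BBBBBBBBBBBBBBBBBBBBBBBB.ooooooooooBBBBBBBBBBBBBBBB
..BBBBBBBBBBBBBBBBBBBBBBBB.ooooooo.BBBBBBBBBBBBBBBBB
o.BBBBBBBBBBBBBBBBBBBBBBBBBB.....BBBBBBBBBBBBBBBBBBB
...BBBBBBBBBBBBBBBBBBBBBBBBBBBBBBBBBBBBBBBBBBBBBBBBB
...BBBBBBBBBBBBBBBBBBBBBBBBBBBBBBBBBBBBBBBBBBBBBBBBB
.....BBBBBBBBBBBBBBBBBBBBBBBBBBBBBBBBBBBBBBBBBBBBBBB
...o..BBBBBBBBBBBBBBBBBBBBBBBBBBBBBBBBBBBBBBBBBBBBBB
...oooo.BBBBBBBBBBBBBBBBBBBBBBBBBBBBBBBBBBBBBBBBBBBB
....ooooo.BBBBBBBBBBBBBBBBBBBBBBBBBBBBBBBBBBBBBBBBBB
.....oooooo.BBBBBBBBBBBBBBBBBBBBBBBBBBBBBBBBBBBBBB.o
```

The pot stands free on the tray and the tray has not moved. I'll lift, turn away and lay the reacher down.

drive_tool([
  {"gripper": 0.34,"offset": [0,0,-0.15],"rot": [0,0,0]},
  {"gripper": 0.34,"offset": [0,0,-0.3],"rot": [0,0,0]},
  {"gripper": 0.34,"offset": [0,0,-0.45],"rot": [0,0,0]},
  {"gripper": 0.34,"offset": [0,0,-0.5],"rot": [0,0,0]},
  {"gripper": 0.34,"offset": [-0.02,-0.08,-0.5],"rot": [0,0,-0.012]},
  {"gripper": 0.34,"offset": [-0.04,-0.16,-0.5],"rot": [0,0,-0.03]},
  {"gripper": 0.34,"offset": [-0.06,-0.24,-0.5],"rot": [0,0,-0.05]},
  {"gripper": 0.34,"offset": [-0.08,-0.32,-0.5],"rot": [0,0,-0.075]},
  {"gripper": 0.34,"offset": [-0.1,-0.4,-0.5],"rot": [0,0,-0.1]},
  {"gripper": 0.34,"offset": [-0.12,-0.48,-0.5],"rot": [0,0,-0.125]},
  {"gripper": 0.34,"offset": [-0.14,-0.56,-0.5],"rot": [0,0,-0.15]},
  {"gripper": 0.34,"offset": [-0.16,-0.64,-0.5],"rot": [0,0,-0.175]},
  {"gripper": 0.34,"offset": [-0.18,-0.7,-0.5],"rot": [0,0,-0.2]},
  {"gripper": 0.34,"offset": [-0.2,-0.76,-0.5],"rot": [0,0,-0.225]},
  {"gripper": 0.34,"offset": [-0.22,-0.8,-0.5],"rot": [0,0,-0.25]},
  {"gripper": 0.34,"offset": [-0.224,-0.815,-0.5],"rot": [0,0,-0.27]},
  {"gripper": 0.34,"offset": [-0.224,-0.815,-0.5],"rot": [0,0,-0.282]},
  {"gripper": 0.34,"offset": [-0.224,-0.815,-0.5],"rot": [0,0,-0.287]},
  {"gripper": 0.34,"offset": [-0.224,-0.815,-0.5],"rot": [0,0,-0.287]},
  {"gripper": 0.34,"offset": [-0.224,-0.815,-0.5],"rot": [0,0,-0.287]},
])

```text
clock: 18.9
eef_pos: [0.6556, 0.1971, 0.0745]
eef_rot: [-0.07, 0.998, 0.0, 0.0]
contact_force: [-0.2, 0.3, -0.7]
finger_gap: 0.0567
grasp_force: 16.0
```

drive_tool([
  {"gripper": 0.34,"offset": [0,0,0.12],"rot": [0,0,0]},
  {"gripper": 0.34,"offset": [0,0,0.24],"rot": [0,0,0]},
  {"gripper": 0.34,"offset": [0,0,0.36],"rot": [0,0,0]},
  {"gripper": 0.34,"offset": [0,0,0.48],"rot": [0,0,0]},
  {"gripper": 0.34,"offset": [0,0,0.58],"rot": [0,0,0]},
  {"gripper": 0.34,"offset": [0,0,0.65],"rot": [0,0,0]},
  {"gripper": 0.34,"offset": [0,0,0.69],"rot": [0,0,0]},
  {"gripper": 0.34,"offset": [0,0,0.7],"rot": [0,0,0]},
  {"gripper": 0.34,"offset": [0,0,0.7],"rot": [0,0,0]},
])

```text
clock: 19.8
eef_pos: [0.6557, 0.1971, 0.0045]
eef_rot: [-0.071, 0.997, 0.0, 0.0]
contact_force: [-1.3, 0.7, -1.4]
finger_gap: 0.0561
grasp_force: 16.0
```

```bash
python3 - <<'E'
from h import *
o=env.get_obs();print(o['eef_pos'],o['eef_rot'],o['contact_force'],o['wrist_torque'],o['finger_gap'],o['grasp_force'])
E
```

```text
[0.65570732 0.19706172 0.0044827 ] [-7.07174994e-02  9.97496363e-01  5.93097428e-05  1.93025218e-04] [-1.33483744  0.72674186 -1.41798902] [ 0.09182153 -0.01766253  0.01839324] 0.05614771580709209 16.01385874673724
```

Lower it the last few millimetres, then open slowly.

drive_tool([
  {"gripper": 0.34,"offset": [0,0,0.02],"rot": [0,0,0]},
  {"gripper": 0.34,"offset": [0,0,0.04],"rot": [0,0,0]},
  {"gripper": 0.34,"offset": [0,0,0.05],"rot": [0,0,0]},
  {"gripper": 0.34,"offset": [0,0,0.05],"rot": [0,0,0]},
])

```text
clock: 20.2
eef_pos: [0.6556, 0.197, -0.0007]
eef_rot: [-0.071, 0.997, -0.0, 0.0]
contact_force: [-1.0, 0.7, -1.4]
finger_gap: 0.0563
grasp_force: 16.1
```

drive_tool([
  {"gripper": 0.32,"offset": [0,0,0],"rot": [0,0,0]},
  {"gripper": 0.3,"offset": [0,0,0],"rot": [0,0,0]},
  {"gripper": 0.28,"offset": [0,0,0],"rot": [0,0,0]},
  {"gripper": 0.25,"offset": [0,0,0],"rot": [0,0,0]},
  {"gripper": 0.2,"offset": [0,0,0],"rot": [0,0,0]},
  {"gripper": 0.1,"offset": [0,0,0],"rot": [0,0,0]},
  {"gripper": 0,"offset": [0,0,0],"rot": [0,0,0]},
  {"gripper": 0,"offset": [0,0,0],"rot": [0,0,0]},
  {"gripper": 0,"offset": [0,0,0],"rot": [0,0,0]},
  {"gripper": 0,"offset": [0,0,0],"rot": [0,0,0]},
])

```text
clock: 21.2
eef_pos: [0.6556, 0.197, -0.0007]
eef_rot: [-0.071, 0.997, 0.0, 0.0]
contact_force: [-0.6, 0.2, -0.7]
finger_gap: 0.0856
grasp_force: 0.0
```

drive_tool([
  {"gripper": 0,"offset": [0,0,-0.1],"rot": [0,0,0]},
  {"gripper": 0,"offset": [0,0,-0.25],"rot": [0,0,0]},
  {"gripper": 0,"offset": [0,0,-0.4],"rot": [0,0,0]},
  {"gripper": 0,"offset": [0,0,-0.6],"rot": [0,0,0]},
  {"gripper": 0,"offset": [0,0,-0.8],"rot": [0,0,0]},
  {"gripper": 0,"offset": [0,0,-1],"rot": [0,0,0]},
  {"gripper": 0,"offset": [0,0,-1],"rot": [0,0,0]},
  {"gripper": 0,"offset": [0,0,-1],"rot": [0,0,0]},
])

```text
clock: 22.0
eef_pos: [0.6557, 0.1971, 0.1004]
eef_rot: [-0.071, 0.997, 0.0, 0.001]
contact_force: [0.3, 0.2, -0.1]
finger_gap: 0.0855
grasp_force: 0.0
```

```bash
python3 - <<'E'
from h import *
o=env.get_obs();print(o['eef_pos'],o['contact_force'],o['finger_gap'])
s,w=env.camera('scene'),env.camera('wrist')
cv2.imwrite('pics/f.png',np.hstack([cv2.resize(s[170:310,190:350],(400,350),interpolation=cv2.INTER_CUBIC),cv2.resize(w,(400,350))]))
E
```

```text
[0.65566051 0.197053   0.10036931] [ 0.26714629  0.23723058 -0.05516473] 0.0855253121871454
```

View pics/f.png

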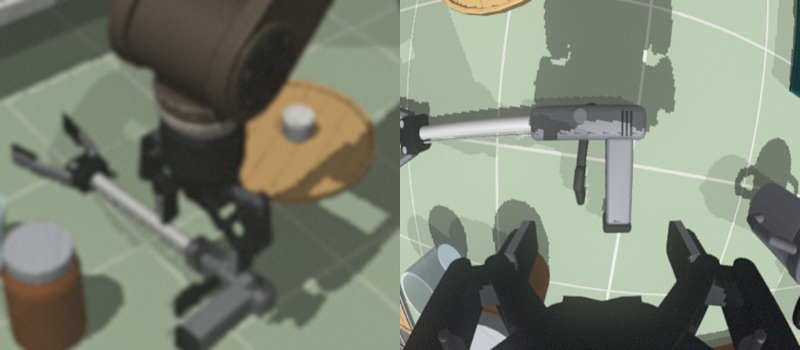

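The pot stands upright near the middle of the tray, at (298,122) in the crop. The reacher lies flat on the counter with its jaws open and trigger free, clear of the tray and the pot. I'll hand it in.

```bash
python3 -c "
from bench import env
print(env.sign_off())"
```

```text
the job is handed in; nothing more can be done
None
```

I handed the job in at about 22 s: in the last pictures the pot stands upright on the bamboo tray, and the reacher lies flat on the counter with its trigger free, clear of the tray and the pot. The hand-in gave no verdict.

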